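# Set out the batch samples on their stands

## Robot

A 6-joint arm with a two-finger parallel gripper is mounted at the origin on the work surface. World frame = base frame: x ahead of the robot, y to its left, z up, the work surface at z = 0. Lengths are in m, angles in rad, forces in N, time in s.
With the tool pointing down it reaches from about 0.35 to 0.775 m from the base axis. Payload 7.3 kg.
Tool frame: the origin (TCP) lies on the centre line of the jaws, within the pads' length; the fingertips stand arm.finger_overhang ahead of it and the grasp point (between the pads) lies 11 mm behind it (arm.finger_overhang is the distance from the TCP to the fingertips, in m); z points along the fingers, y is the direction in which the jaws open and shut (so a half turn about z gives the same grasp; the last joint's range is limited). The gripper opens to 92 mm and grips with 3 to 60 N. Pads are 19 mm wide; open, the fingers measure 130 mm over their backs; the gripper's body (75 mm by 190 mm) begins 47 mm behind the grasp point.
Start: joints at [-1.265, 0.342, 1.524, -0, 1.275, -0.146], TCP at [0.229, -0.472, 0.235] pointing down, gripper open.
Joint ranges: [-2.53, 2.53], [-0.77, 2.02], [0.04, 2.7], [-1, 4.14], [0.28, 2.66], [-3.11, 3.11]. Speed limits (rad/s): [2.57, 2.57, 3.14, 3.14, 3.14, 3.14].

## Interface

Orientations are given as a rotation vector (axis times angle).
In Python, from rig import arm gives the robot as it stands. The module is installed in compiled form; this text tells all that it offers.
- The arm moves only by the tool servo_tool, never from a script. Its argument "motion" is text: rows parted by semicolons, each of 5 numbers parted by spaces: the shift along the tool's x, y, z each as a share of 0.02 m, from -1 to 1, then the turn about the tool's z as a share of 0.12 rad, from -1 to 1, then the gripper's target within -1 to 1 (fully open at 1, half-way at 0, shut at -1). In form: tx ty tz spin claw; .... A call has 1 to 5 rows; each row shifts and turns the pose as measured when the row begins, along the tool's axes as they then stand; what a row does not reach is not made up. A row lasts 1/12 s, in which the tool goes at most 41.7 mm and 7.16 degrees, less where a joint would pass 70% of its speed; a pose out of reach is approached as far as the arm can. A call with a number of a shift or a turn outside -1 to 1 is refused whole. A call with a gripper value outside its range is refused whole. The fingers move at their own pace and stop on an object; the grip force is fixed at half the most. Time passes only in rows, so rows that do not move let the fingers close. It gives the time, the measured TCP pose, the force and the opening at its end, in the units of the state.
- arm.sense(): the state, without advancing time (a new reading comes with each control period).
- arm.camera(name): name is "side" or "top" or "wrist"; returns a dict with "pixels" (384x512x3 uint8, blue, green, red), "depth" (384x512 float32, m along the optical axis (not along the pixel's ray), 0 where there is no reading), "fx", "fy", "cx", "cy" (pixels), "k1" (the pictures are not rectified: a ray, as slopes to the right and down, at radius r is drawn at 1 + k1 r^2 times it, then the intrinsics apply), "T" (4x4, takes a point from camera to world coordinates). Camera axes: x right, y down, z forward; pixel columns grow to the right and rows downward; lengths in m; the calibration is good to about 2 mm. A picture is of the moment at which its call begins.
- arm.sign_off(): hands the job in, once; it reports no verdict.
Trained networks look in a picture, given as the dict that the camera call returned (one of the last four; its "shot" number tells which), for a name from the list of things; names that differ only in an ending like _2 or _b are one class to them, and where a whole thing is asked for, a point or a joint stands for the part that bears it (a point fixed in the world has none). Each returns a list of dicts, best first, with "conf" (0 to 1); they miss things now and then, are a little off and sometimes report something else, mostly with a low value. They report only what shows in the picture. A call takes as long as a camera call. They do not tell look-alikes from the thing itself.
- arm.recognise(query, picture): "box" ([left, top, width, height] in pixels, round what is visible of it).
- arm.silhouettes(query, picture): "mask" (384x512 bool, what is visible of it) and "box" ([left, top, width, height] in pixels, round what is visible of it).
- arm.tip_of(query, picture): "xy" ([column, row] in pixels: a listed point, or the origin of a listed thing).
The state is a dict: "time_s": time; "joint_positions": joint angles; "joint_velocities": joint speeds; "joint_torque": joint torques, N m; "tool_pos": TCP position; "orientation": TCP orientation; "force": force on the tool from outside, world axes, zero at the start; "ft_torque": the same for the moment, N m; "opening": finger opening in m.
Only numpy, scipy, OpenCV 4.12 (cv2) and the standard library are available. Lean on these libraries where they do the work, as an engineer would, in place of code of your own. Each camera call takes 0.05 s, during which the arm holds its last target.

## Task

Set out the four sample bottles that stand loose among the dishes: put each bottle in the round dish that matches it in both colour and size, large bottles in the large dishes and small bottles in the small ones, red in red and yellow in yellow. Keep every bottle upright, set it down gently rather than dropping it, and leave each one standing flat on its dish's floor, inside the rim.

Things in the scene. Friction and masses are not known exactly. Their poses are not given: they have to be found in the camera images.
- large_red_bottle: The large deep crimson red bottle: closed, rigid and round, standing upright, loose, stopper firmly fixed to it (grip it by the stopper from above). Sizes in mm: 125 tall, body 60 in diameter up to 70 above its foot, sloping shoulder from 70 to 85, neck 25 in diameter, black stopper 27 in diameter from 93 to 125 above the foot. About 240 g. Origin at the centre of its foot, z up along the bottle.
- small_red_bottle: The small deep crimson red bottle: closed, rigid and round, standing upright, loose, stopper firmly fixed to it (grip it by the stopper from above). Sizes in mm: 95 tall, body 42 in diameter up to 50 above its foot, sloping shoulder from 50 to 63, neck 20 in diameter, black stopper 22 in diameter from 68 to 95 above the foot. About 110 g. Origin at the centre of its foot, z up along the bottle.
- large_yellow_bottle: The large yellow bottle: closed, rigid and round, standing upright, loose, stopper firmly fixed to it (grip it by the stopper from above). Sizes in mm: 125 tall, body 60 in diameter up to 70 above its foot, sloping shoulder from 70 to 85, neck 25 in diameter, black stopper 27 in diameter from 93 to 125 above the foot. About 240 g. Origin at the centre of its foot, z up along the bottle.
- small_yellow_bottle: The small yellow bottle: closed, rigid and round, standing upright, loose, stopper firmly fixed to it (grip it by the stopper from above). Sizes in mm: 95 tall, body 42 in diameter up to 50 above its foot, sloping shoulder from 50 to 63, neck 20 in diameter, black stopper 22 in diameter from 68 to 95 above the foot. About 110 g. Origin at the centre of its foot, z up along the bottle.
- large_red_stand: The stand for the large deep crimson red bottle: a 92 x 92 mm pale plywood square, 6 mm thick, fixed to the table, carrying a round deep crimson red dish with flat floor 8 mm above the table and a low rim, 80 mm in diameter inside, 88 mm outside, top 16 mm above the table. Origin on the table under the dish's centre, z up. Low bystanders at most 35 mm high (a stopper, a cork, a small steel measure) stand between the bottles and stands.
- small_red_stand: The stand for the small deep crimson red bottle: a 74 x 74 mm pale plywood square, 6 mm thick, fixed to the table, carrying a round deep crimson red dish with flat floor 8 mm above the table and a low rim, 62 mm in diameter inside, 70 mm outside, top 16 mm above the table. Origin on the table under the dish's centre, z up. Low bystanders at most 35 mm high (a stopper, a cork, a small steel measure) stand between the bottles and stands.
- large_yellow_stand: The stand for the large yellow bottle: a 92 x 92 mm pale plywood square, 6 mm thick, fixed to the table, carrying a round yellow dish with flat floor 8 mm above the table and a low rim, 80 mm in diameter inside, 88 mm outside, top 16 mm above the table. Origin on the table under the dish's centre, z up. Low bystanders at most 35 mm high (a stopper, a cork, a small steel measure) stand between the bottles and stands.
- small_yellow_stand: The stand for the small yellow bottle: a 74 x 74 mm pale plywood square, 6 mm thick, fixed to the table, carrying a round yellow dish with flat floor 8 mm above the table and a low rim, 62 mm in diameter inside, 70 mm outside, top 16 mm above the table. Origin on the table under the dish's centre, z up. Low bystanders at most 35 mm high (a stopper, a cork, a small steel measure) stand between the bottles and stands.
Things that resemble listed ones, but are neither listed nor needed, are in the scene too. Leave any blue or turquoise look-alike of the small_yellow_bottle alone. What is shaped like the small_red_bottle but blue is not meant.

How it is judged:
By the outcome, as a careful person would: the job done as asked, in the order asked, and still so for the second after the job is handed in, with the robot touching nothing.
It also fails if it takes over 115 s, if anything falls off the work surface, if the arm or the gripper's body presses on something with over 40 N, if the wrist force passes 120 N, or if a joint passes its speed limit or range.

## Working session

There is one attempt and no reset: what is moved stays moved. The work goes in short steps, Python scripts to look and compute and a tool call to move; the robot and the scene stay as the last step left them, time stands still between calls to the robot, and variables do not carry over. Pictures are saved under pics/ and viewed, and the job is handed in when it is done.

Besides the shell and the picture viewer there is one more tool, called after "Request:" as name(argument=value, ...), one argument or row to a line, values as JSON. servo_tool: Moves the arm, as the interface text tells. Its arguments: {"type":"object","properties":{"motion":{"type":"string"}},"required":["motion"]}

```bash
mkdir -p pics
cat > h.py <<'E'
from rig import arm
import numpy as np, cv2
def world(c,u,v,z=None,depth=None):
    K=np.array([[c['fx'],0,c['cx']],[0,c['fy'],c['cy']],[0,0,1.]])
    p=cv2.undistortPoints(np.array([[[u,v]]],float),K,np.array([c['k1'],0,0,0.]))[0,0]
    # note k1 model equals opencv radial
    d=np.array([p[0],p[1],1.]);T=np.array(c['T'])
    if z is not None:
        w=T[:3,:3]@d; s=(z-T[2,3])/w[2]; return T[:3,3]+s*w
    return T[:3,:3]@(d*depth)+T[:3,3]
E
python3 - <<'E'
from h import *
print(arm.sense()); print(arm.finger_overhang)
for n in ['side','top','wrist']:
    c=arm.camera(n); cv2.imwrite(f'pics/{n}0.png',c['pixels']); print(n,np.round(c['T'],3).tolist(),c['fx'],c['k1'])
E
```

```text
{'time_s': 0.0, 'joint_positions': array([-1.26499408e+00,  3.42708602e-01,  1.52501218e+00,  3.75185690e-05,
        1.27536739e+00, -1.46000705e-01]), 'joint_velocities': array([ 0.00046039, -0.00027652,  0.00048249,  0.0001716 ,  0.00069443,
       -0.00107779]), 'joint_torque': array([ 4.24100808e-04, -4.31242847e+01, -2.44217992e+01,  7.18708523e-02,
        5.59060683e-02, -1.13161075e-04]), 'tool_pos': array([ 0.22912241, -0.47193953,  0.23405396]), 'orientation': array([-3.06032110e+00, -7.03318403e-01,  1.31248712e-04]), 'force': array([-0.24205305,  0.08729287,  0.04843826]), 'ft_torque': array([ 0.03145896, -0.00199506, -0.00730612]), 'opening': 0.09200939588970652}
0.008
side [[-0.758, -0.388, 0.524, -0.048], [-0.652, 0.439, -0.619, 0.609], [0.01, -0.81, -0.586, 0.623], [0.0, 0.0, 0.0, 1.0]] 470.160388842327 -0.18969783464857928
top [[0.009, -0.997, 0.076, 0.437], [-0.999, -0.006, 0.039, -0.036], [-0.038, -0.076, -0.996, 0.915], [0.0, 0.0, 0.0, 1.0]] 386.79308698306477 -0.05879406819302788
wrist [[0.437, -0.872, -0.22, 0.289], [-0.899, -0.424, -0.105, -0.442], [-0.002, 0.244, -0.97, 0.384], [0.0, 0.0, 0.0, 1.0]] 337.2765294108806 -0.0978179021235842
```

View pics/top0.png

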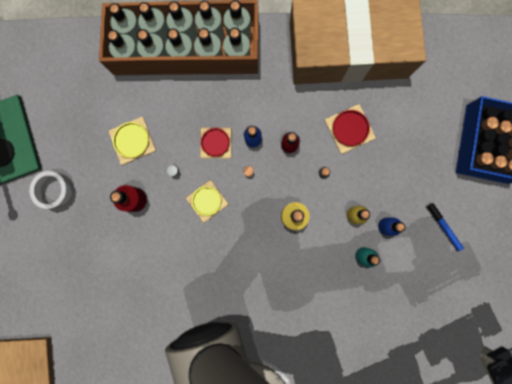

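View pics/side0.png

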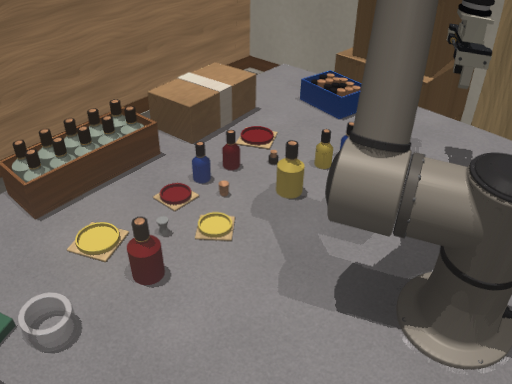

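Run:
```python
from h import *
c=arm.camera('top')
for s in ['bottle','stand']:
  for q in ['large_red','small_red','large_yellow','small_yellow']:
    q=q+'_'+s
    for r in arm.silhouettes(q,c)[:4]:
        x,y,w,h=r['box']; m=r['mask']; d=c['depth'][m]; d=d[d>0]
        print(q,round(r['conf'],2),r['box'],'col',c['pixels'][m].mean(0).round(),'d',d.min().round(3) if len(d) else None, world(c,x+w/2,y+h/2,z=.016).round(3))
    print('  tip',[(round(r['conf'],2),np.round(r['xy'],1),world(c,*r['xy'],z=0).round(3)) for r in arm.tip_of(q,c)[:3]])
```

```text
large_red_bottle 0.69 [109.8, 182.6, 39.7, 29.3] col [25. 26. 77.] d 0.797 [0.484 0.282 0.016]
large_red_bottle 0.48 [281.2, 202.4, 28.2, 28.8] col [ 69. 142. 164.] d 0.781 [ 0.442 -0.108  0.016]
  tip [(0.56, array([137.7, 200.9]), array([0.476, 0.268, 0.   ]))]
small_red_bottle 0.87 [244.2, 123.3, 19.5, 22.8] col [76. 57. 56.] d 0.828 [ 0.634 -0.011  0.016]
  tip [(0.64, array([254.2, 139.8]), array([ 0.625, -0.011,  0.   ])), (0.6, array([286.4, 146.6]), array([ 0.609, -0.088,  0.   ]))]
large_yellow_bottle 0.84 [277.1, 200.4, 35.8, 31.9] col [ 67. 142. 165.] d 0.781 [ 0.443 -0.108  0.016]
large_yellow_bottle 0.66 [348.1, 206.0, 23.3, 14.8] col [ 51.  92. 108.] d 0.806 [ 0.451 -0.257  0.016]
  tip [(0.84, array([292.3, 214.4]), array([ 0.447, -0.103,  0.   ])), (0.19, array([133.6, 136.6]), array([0.633, 0.283, 0.   ]))]
small_yellow_bottle 0.92 [354.4, 247.4, 21.6, 19.4] col [61. 68. 46.] d 0.797 [ 0.351 -0.269  0.016]
small_yellow_bottle 0.7 [348.3, 203.1, 22.3, 21.2] col [ 52.  91. 107.] d 0.806 [ 0.45  -0.256  0.016]
small_yellow_bottle 0.66 [376.7, 215.6, 27.5, 18.2] col [70.
[... 365 characters left out ...]
, 182.9, 35.7, 28.8] col [31. 31. 79.] d 0.797 [0.484 0.287 0.016]
  tip [(0.6, array([347.1, 131.9]), array([ 0.645, -0.233,  0.   ])), (0.5, array([287.5, 146.4]), array([ 0.609, -0.091,  0.   ]))]
small_red_stand 0.95 [199.0, 125.2, 33.9, 34.6] col [ 74.  82. 171.] d 0.908 [0.615 0.079 0.016]
  tip [(0.85, array([215.8, 141.6]), array([0.62 , 0.081, 0.   ]))]
large_yellow_stand 0.94 [107.4, 117.1, 45.3, 48.6] col [110. 211. 215.] d 0.913 [0.618 0.286 0.016]
  tip [(0.76, array([129.9, 141. ]), array([0.622, 0.292, 0.   ]))]
small_yellow_stand 0.74 [186.0, 180.1, 41.8, 37.2] col [118. 212. 217.] d 0.898 [0.482 0.098 0.016]
  tip [(0.94, array([207.3, 202.9]), array([0.473, 0.099, 0.   ]))]
```

The top view shows four stands: large yellow (131,140), small red (215,142), small yellow (207,201) and large red (350,127). The bottles are large red (128,198), small red (290,143), large yellow (295,216) and small yellow (359,215). Three look-alikes, blue (253,137), blue (391,227) and turquoise (368,258), are to be left alone. Next I'll refine the positions.

```bash
cat > meas.py <<'E'
from h import *
def cloud(c):
    h,w=c['depth'].shape; u,v=np.meshgrid(np.arange(w),np.arange(h))
    K=np.array([[c['fx'],0,c['cx']],[0,c['fy'],c['cy']],[0,0,1.]])
    p=cv2.undistortPoints(np.stack([u,v],-1).reshape(-1,1,2).astype(float),K,np.array([c['k1'],0,0,0.])).reshape(h,w,2)
    T=np.array(c['T']); d=c['depth'][...,None]*np.concatenate([p,np.ones((h,w,1))],-1)
    return d@T[:3,:3].T+T[:3,3]
def colmask(c,col):
    hsv=cv2.cvtColor(c['pixels'],cv2.COLOR_BGR2HSV);H,S,V=[hsv[...,i].astype(int) for i in range(3)]
    if col=='red': return ((H<8)|(H>168))&(S>150)
    return (H>24)&(H<36)&(S>120)
def ell(m,box):
    x,y,w,h=[int(a) for a in box]; k=np.zeros_like(m); k[y-3:y+h+4,x-3:x+w+4]=1; m=(m&k).astype(np.uint8)
    cs,_=cv2.findContours(m,cv2.RETR_EXTERNAL,cv2.CHAIN_APPROX_NONE); b=max(cs,key=cv2.contourArea)
    return cv2.fitEllipse(cv2.convexHull(b))
E
python3 - <<'E'
from meas import *
c=arm.camera('top'); P=cloud(c)
for n,box,col in [('LY',(107,117,45,48),'yellow'),('SR',(199,125,34,35),'red'),('SY',(186,180,42,37),'yellow'),('LR',(327,104,47,45),'red')]:
    e=ell(colmask(c,col),box); print(n,np.round(e,1) if 0 else e, world(c,*e[0],z=.014).round(4))
for n,(x,y),h,r in [('LR',(118,197),.125,.027),('SR',(291,138),.095,.022),('LY',(297,216),.125,.027),('SY',(364,214),.095,.022)]:
    s=np.s_[y-14:y+15,x-14:x+15]; m=np.abs(P[s][...,2]-h)<.008; q=P[s][m]
    print(n,m.sum(),q.mean(0).round(4),((q.min(0)+q.max(0))/2).round(4),np.ptp(q,axis=0).round(3))
    vv,uu=np.nonzero(m); print('   px',uu.mean()+x-14,vv.mean()+y-14, world(c,uu.mean()+x-14,vv.mean()+y-14,z=h).round(4))
im=cv2.resize(c['pixels'][90:282,80:432],None,fx=2.25,fy=2.25,interpolation=cv2.INTER_CUBIC); cv2.imwrite('pics/z.png',im)
E
```

```text
LY ((130.653076171875, 139.70289611816406), (35.2374153137207, 36.41359329223633), 39.733150482177734) [0.6225 0.2854 0.014 ]
SR ((214.8651885986328, 141.9906768798828), (27.699209213256836, 27.970073699951172), 163.8189239501953) [0.6167 0.0815 0.014 ]
SY ((206.10789489746094, 200.74082946777344), (29.16337776184082, 29.903858184814453), 4.327300548553467) [0.4772 0.0998 0.014 ]
LR ((350.6424560546875, 127.76747131347656), (35.58495330810547, 35.82432174682617), 94.10502624511719) [ 0.6516 -0.2387  0.014 ]
LR 142 [0.4803 0.2721 0.1254] [0.4805 0.2734 0.123 ] [0.025 0.028 0.012]
   px 116.29577464788733 196.16197183098592 [0.4803 0.2723 0.125 ]
SR 84 [ 0.6127 -0.0947  0.0953] [ 0.6128 -0.0949  0.0931] [0.019 0.022 0.011]
   px 291.8809523809524 136.51190476190476 [ 0.6128 -0.0947  0.095 ]
LY 134 [ 0.4444 -0.1042  0.1258] [ 0.4448 -0.1041  0.1251] [0.024 0.026 0.008]
   px 297.5820895522388 215.15671641791045 [ 0.4444 -0.1042  0.125 ]
SY 91 [ 0.4483 -0.2465  0.0954] [ 0.4482 -0.2468  0.0936] [0.021 0.02  0.009]
   px 364.0659340659341 213.92307692307693 [ 0.4483 -0.2466  0.095 ]
```

View pics/z.png

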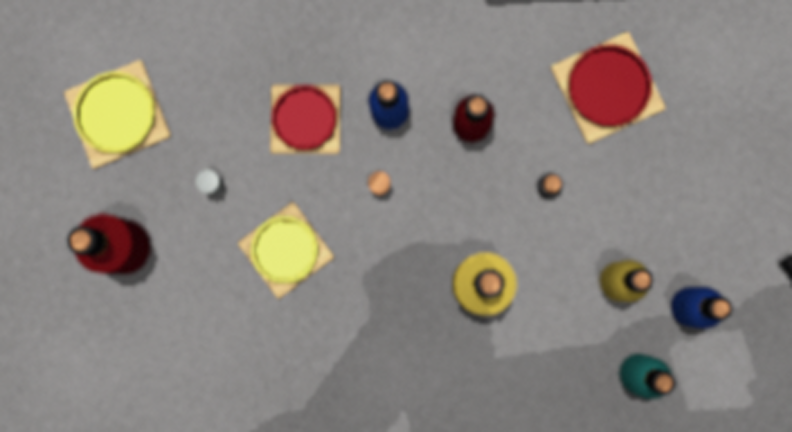

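Request:
servo_tool(
  motion="1 -0.4 0 1 0; 1 -0.5 0 1 0; 1 -0.7 0 1 0; 1 -0.8 0 0.75 0; 1 -1 0 0 0",
)

```text
time_s: 1.47
tool_pos: [0.3142, -0.3863, 0.2342]
orientation: [3.139, -0.04, -0.002]
force: [0.0, 0.0, 0.1]
opening: 0.0629
```

Run:
```python
from meas import *
c=arm.camera('top'); P=cloud(c)
print(P[20:60,110:250,2].max(),P[5:80,300:420,2].max(), P[83,350], P[75,180],P[70,350],P[60,180])
```

```text
0.9148075374567358 0.9148075374567358 [ 7.65341853e-01 -2.42161991e-01  2.60766023e-04] [ 7.87299956e-01  1.72937710e-01 -6.95528597e-04] [ 0.76685675 -0.22496239  0.07926767] [0.78955337 0.15441964 0.08485599]
```

Request:
servo_tool(
  motion="1 -1 0 -0.2 0; 1 -1 0 0 0; 1 -1 0 0 0; 1 -1 0 0 0; 1 -1 0 0 0",
)

```text
time_s: 1.93
tool_pos: [0.4194, -0.2804, 0.2346]
orientation: [3.14, 0.007, 0.001]
force: [-0.4, -0.4, 0.1]
opening: 0.0462
```

Request:
servo_tool(
  motion="1 -1 0.3 0 0; 0.8 -1 0.5 0 0; 0.4 -0.4 0.5 0 0; 0 0 0.5 0 0; 0 0 0 0 0",
)

```text
time_s: 2.35
tool_pos: [0.4688, -0.2263, 0.1978]
orientation: [3.139, 0.02, 0.006]
force: [-0.4, -0.5, -0.7]
opening: 0.0457
```

Request:
servo_tool(
  motion="-0.6 0.6 0.5 0 0; -0.4 0.4 1 0 0; 0 0 0.8 0 0; 0 0 0 0 0",
)

```text
time_s: 2.68
tool_pos: [0.4485, -0.2495, 0.1515]
orientation: [3.137, 0.023, 0.008]
force: [-0.6, 0.4, -0.7]
opening: 0.0458
```

Request:
servo_tool(
  motion="0 -0.15 1 0 0; 0 0 1 0 0; 0 0 1 0 0; 0 0 0.6 0 0; 0 0 0 0 0",
)

```text
time_s: 3.1
tool_pos: [0.4498, -0.252, 0.0819]
orientation: [3.132, 0.017, 0.016]
force: [0.1, 0.2, -0.1]
opening: 0.0461
```

Run:
```python
from h import *
s=arm.sense(); print(s['tool_pos'],s['force'])
cv2.imwrite('pics/a.png',np.hstack([arm.camera('side')['pixels'][80:250,200:],arm.camera('wrist')['pixels'][100:270]]))
```

```text
[ 0.44981556 -0.25201702  0.08188974] [ 0.13093974  0.17789499 -0.1233834 ]
```

View pics/a.png

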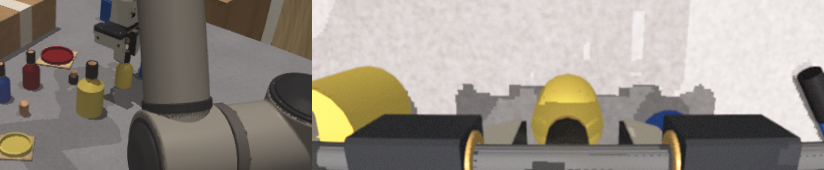

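Request:
servo_tool(
  motion="-0.1 -0.3 0.4 0 0; 0 0 0 0 0",
)

```text
time_s: 3.37
tool_pos: [0.4498, -0.2476, 0.0776]
orientation: [3.127, 0.016, 0.025]
force: [-1.0, 0.7, -1.5]
opening: 0.0459
```

Request:
servo_tool(
  motion="0 0 0 0 -1; 0 0 0 0 -1; 0 0 0 0 -1; 0 0 0 0 -1; 0 0 0 0 -1",
)

```text
time_s: 3.78
tool_pos: [0.451, -0.2481, 0.0802]
orientation: [3.124, 0.018, 0.031]
force: [0.5, -0.1, -2.1]
opening: 0.0209
```

Request:
servo_tool(
  motion="0 0 0 0 -1; 0 0 0 0 -1; 0 0 0 0 -1",
)

```text
time_s: 4.03
tool_pos: [0.4509, -0.248, 0.0801]
orientation: [3.125, 0.018, 0.03]
force: [-0.1, -0.4, -0.9]
opening: 0.0214
```

Request:
servo_tool(
  motion="0 0 -0.5 0 -1; 0 0 -0.5 0 -1; 0 0 -0.5 0 -1; 0 0 -0.5 0 -1",
)

```text
time_s: 4.37
tool_pos: [0.4488, -0.2463, 0.1213]
orientation: [3.128, 0.017, 0.024]
force: [-0.1, 0.0, -1.6]
opening: 0.0213
```

Request:
servo_tool(
  motion="0 0 -1 0 -1; 0 0 -1 0 -1; 0 0 -1 0 -1; 0.2 -0.6 -1 0 -1; 0.2 -0.8 -0.6 0 -1",
)

```text
time_s: 4.78
tool_pos: [0.454, -0.2181, 0.2217]
orientation: [3.126, 0.012, 0.026]
force: [0.2, -1.4, -1.2]
opening: 0.0212
```

Request:
servo_tool(
  motion="0.2 -1 0 0 -1; 0.2 -1 0 0 -1; 0.2 -1 0 0 -1; 0.2 -1 0 0 -1; 0.2 -1 0 0 -1",
)

```text
time_s: 5.2
tool_pos: [0.4752, -0.1161, 0.2308]
orientation: [3.118, 0.006, 0.046]
force: [1.0, 0.9, -2.3]
opening: 0.021
```

Request:
servo_tool(
  motion="0 -1 0 0 -1; 0 -1 0 0 -1; 0 -1 0 0 -1; 0 -1 0 0 -1; 0 -1 0 0 -1",
)

```text
time_s: 5.62
tool_pos: [0.4746, -0.0109, 0.2343]
orientation: [3.117, 0.006, 0.055]
force: [0.9, 0.0, -1.0]
opening: 0.0213
```

Request:
servo_tool(
  motion="0 -1 0 0 -1; 0 -1 0 0 -1; 0 -1 0 0 -1; 0 -1 0 0 -1; 0 -0.3 0 0 -1",
)

```text
time_s: 6.03
tool_pos: [0.4728, 0.0816, 0.2378]
orientation: [3.117, 0.008, 0.064]
force: [-0.2, -0.3, -1.7]
opening: 0.0213
```

Request:
servo_tool(
  motion="0 -0.5 0.4 0 -1; 0 -0.3 0.4 0 -1; 0 0 0.4 0 -1; 0 0 0.4 0 -1; 0 0 0.4 0 -1",
)

```text
time_s: 6.45
tool_pos: [0.4753, 0.0976, 0.1997]
orientation: [3.117, 0.014, 0.075]
force: [-0.6, 0.4, -1.2]
opening: 0.0207
```

Request:
servo_tool(
  motion="0 0 0.4 0 -1; 0 0 0.4 0 -1; 0 0 0.4 0 -1; 0 0 0.4 0 -1; 0 0 0 0 -1",
)

```text
time_s: 6.87
tool_pos: [0.4759, 0.094, 0.1619]
orientation: [3.116, 0.008, 0.067]
force: [-0.6, -0.1, -1.5]
opening: 0.0209
```

Request:
servo_tool(
  motion="0.1 -0.3 0.4 0 -1; 0 0 0.4 0 -1; 0 0 0.4 0 -1; 0 0 0.4 0 -1; 0 0 0.4 0 -1",
)

```text
time_s: 7.28
tool_pos: [0.4813, 0.0997, 0.1194]
orientation: [3.116, 0.008, 0.072]
force: [0.7, 0.2, -0.8]
opening: 0.0212
```

Request:
servo_tool(
  motion="0 0 0.3 0 -1; 0 0 0.2 0 -1; 0 0 0 0 -1",
)

```text
time_s: 7.53
tool_pos: [0.4807, 0.0994, 0.106]
orientation: [3.116, 0.008, 0.067]
force: [-0.5, -0.4, -2.2]
opening: 0.0216
```

Run:
```python
from h import *
s=arm.sense(); print(s['tool_pos'],s['force'])
cv2.imwrite('pics/b.png',np.hstack([arm.camera('side')['pixels'][130:300,60:360],arm.camera('wrist')['pixels'][100:270]]))
```

```text
[0.48069904 0.09937126 0.10600895] [-0.51016798 -0.40363475 -2.16982295]
```

View pics/b.png

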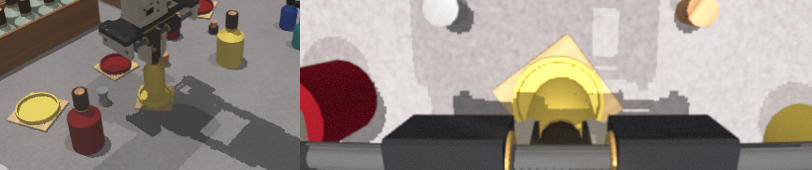

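The side crop shows the small yellow bottle hanging over the small yellow dish (155,90), and the wrist crop shows it inside the dish. I'll lower it slowly.

Request:
servo_tool(
  motion="-0.15 0 0.25 0 -1; 0 0 0.25 0 -1; 0 0 0.2 0 -1; 0 0 0 0 -1",
)

```text
time_s: 7.97
tool_pos: [0.4794, 0.0991, 0.0928]
orientation: [3.116, 0.008, 0.074]
force: [0.0, 0.6, -0.7]
opening: 0.021
```

Request:
servo_tool(
  motion="0 0 0.1 0 -1; 0 0 0 0 -1",
)

```text
time_s: 8.13
tool_pos: [0.4795, 0.099, 0.0905]
orientation: [3.116, 0.008, 0.073]
force: [0.9, 0.2, -1.9]
opening: 0.0215
```

Request:
servo_tool(
  motion="0 0 0.1 0 -1; 0 0 0 0 -1",
)

```text
time_s: 8.3
tool_pos: [0.48, 0.099, 0.0886]
orientation: [3.116, 0.008, 0.075]
force: [0.4, 0.8, -0.9]
opening: 0.0212
```

Request:
servo_tool(
  motion="0 0 0.1 0 -1; 0 0 0 0 -1",
)

```text
time_s: 8.47
tool_pos: [0.4823, 0.0988, 0.0886]
orientation: [3.116, 0.009, 0.084]
force: [-0.9, -1.0, -1.2]
opening: 0.0213
```

Request:
servo_tool(
  motion="0 0 0 0 -0.5; 0 0 0 0 0; 0 0 0 0 0; 0 0 0 0 0",
)

```text
time_s: 8.8
tool_pos: [0.4829, 0.0988, 0.0891]
orientation: [3.116, 0.009, 0.086]
force: [0.1, 0.3, 0.1]
opening: 0.0386
```

Request:
servo_tool(
  motion="0 0 -0.3 0 0; 0 0 -0.5 0 0; 0 0 -0.5 0 0; 0 0 -0.5 0 0; 0 0 -0.5 0 0",
)

```text
time_s: 9.22
tool_pos: [0.4783, 0.0999, 0.1355]
orientation: [3.116, 0.009, 0.076]
force: [0.1, -0.6, 0.0]
opening: 0.0457
```

Run:
```python
from meas import *
c=arm.camera('wrist'); cv2.imwrite('pics/c.png',np.hstack([arm.camera('side')['pixels'][130:300,60:360],c['pixels'][100:270]]))
```

```text
(no output)
```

View pics/c.png

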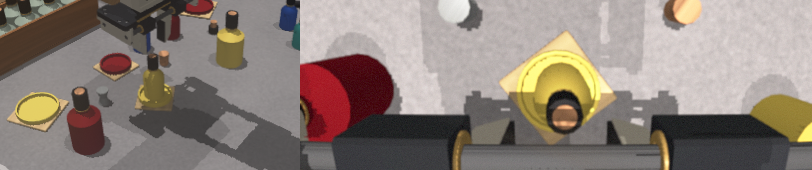

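Request:
servo_tool(
  motion="0 0 -1 0 0; 0 0.4 -1 0 0; 0 1 -0.5 0 0; 0 1 0 0 0; 0 1 0 0 0",
)

```text
time_s: 9.73
tool_pos: [0.4758, 0.0344, 0.1885]
orientation: [3.116, 0.018, 0.078]
force: [0.4, -0.2, -0.7]
opening: 0.046
```

Request:
servo_tool(
  motion="-0.3 1 0 0 0; -0.3 1 0 0 0; -0.3 1 0 0 0; -0.3 1 0 0 0; -0.3 1 0 0 0",
)

```text
time_s: 10.15
tool_pos: [0.4458, -0.0702, 0.188]
orientation: [3.117, 0.02, 0.077]
force: [0.0, -0.6, -0.0]
opening: 0.0458
```

Request:
servo_tool(
  motion="0 0.8 0.3 0 0; 0 0.3 0.4 0 0; 0 0 0.4 0 0; 0 0 0 0 0",
)

```text
time_s: 10.48
tool_pos: [0.4455, -0.0964, 0.164]
orientation: [3.117, 0.012, 0.075]
force: [0.4, 1.0, -0.1]
opening: 0.0459
```

Run:
```python
from meas import *
c=arm.camera('wrist'); P=cloud(c); m=(abs(P[...,2]-.125)<.008)&(abs(P[...,0]-.444)<.04)&(abs(P[...,1]+.104)<.04); print(m.sum(),P[m].mean(0))
cv2.imwrite('pics/d.png',c['pixels']) 
print(arm.sense()['tool_pos'])
```

```text
1553 [ 0.44647764 -0.10331964  0.12485658]
[ 0.44572817 -0.09620173  0.16458289]
```

View pics/d.png

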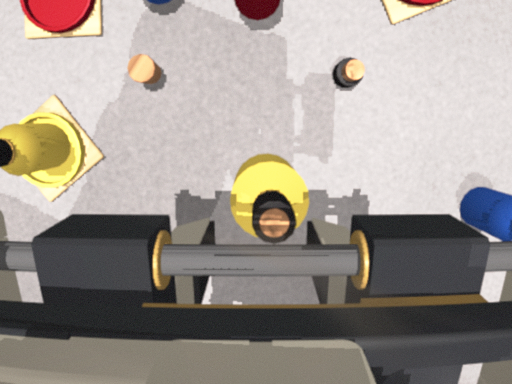

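The wrist view shows the large yellow stopper (273,220) between the open jaws, slightly right of centre. The measured position agrees with the top view. Next I'll go down.

Request:
servo_tool(
  motion="-0.1 0.3 0.5 0 0; -0.05 0.05 0.6 0 0; 0 0 0.6 0 0; 0 0 0.6 0 0; 0 0 0.4 0 0",
)

```text
time_s: 10.95
tool_pos: [0.4477, -0.1005, 0.1102]
orientation: [3.116, 0.022, 0.082]
force: [-1.0, 0.6, 0.5]
opening: 0.0456
```

Request:
servo_tool(
  motion="0 0 0 0 0; 0 0 0 0 0",
)

```text
time_s: 11.12
tool_pos: [0.4472, -0.0986, 0.1087]
orientation: [3.118, 0.025, 0.077]
force: [0.1, -0.1, -0.1]
opening: 0.0461
```

Request:
servo_tool(
  motion="-0.05 0.35 0.15 0 0; 0 0 0 0 0",
)

```text
time_s: 11.28
tool_pos: [0.447, -0.1055, 0.1065]
orientation: [3.117, 0.029, 0.079]
force: [0.5, 0.3, 0.9]
opening: 0.0457
```

Request:
servo_tool(
  motion="0 0 0 0 -1; 0 0 0 0 -1; 0 0 0 0 -1; 0 0 0 0 -1; 0 0 0 0 -1",
)

```text
time_s: 11.7
tool_pos: [0.4476, -0.1063, 0.1078]
orientation: [3.116, 0.027, 0.082]
force: [-0.3, 0.4, -2.3]
opening: 0.0262
```

Request:
servo_tool(
  motion="0 0 -0.5 0 -1; 0 0 -1 0 -1; 0 0 -1 0 -1; 0 0 -1 0 -1; 0 0 -1 0 -1",
)

```text
time_s: 12.12
tool_pos: [0.4386, -0.1025, 0.1954]
orientation: [3.123, 0.026, 0.06]
force: [0.4, -0.7, -2.8]
opening: 0.026
```

Request:
servo_tool(
  motion="0 0 -1 0 -1; 0.4 -0.6 -1 0 -1; 0.5 -1 0 0 -1; 0.5 -1 0 0 -1; 0.5 -1 0 0 -1",
)

```text
time_s: 12.53
tool_pos: [0.4742, -0.0302, 0.2419]
orientation: [3.119, 0.016, 0.069]
force: [1.0, -0.8, -2.2]
opening: 0.0266
```

Request:
servo_tool(
  motion="0.5 -1 0 0 -1; 0.5 -1 0 0 -1; 0.5 -1 0 0 -1; 0.5 -1 0 0 -1; 0.5 -1 0 0 -1",
)

```text
time_s: 12.95
tool_pos: [0.5234, 0.0756, 0.2408]
orientation: [3.119, 0.014, 0.064]
force: [0.7, 0.0, -1.8]
opening: 0.0267
```

Request:
servo_tool(
  motion="0.5 -1 0 0 -1; 0.5 -1 0 0 -1; 0.5 -1 0 0 -1; 0.5 -1 0 0 -1; 0.4 -1 0 0 -1",
)

```text
time_s: 13.37
tool_pos: [0.5706, 0.1816, 0.2377]
orientation: [3.119, 0.015, 0.054]
force: [0.5, -0.5, -2.3]
opening: 0.0263
```

Request:
servo_tool(
  motion="0.5 -1 0 0 -1; 0.5 -1 0 0 -1; 0.5 -1 0 0 -1; 0.4 -0.8 0 0 -1; 0.2 -0.3 0.2 0 -1",
)

```text
time_s: 13.78
tool_pos: [0.6121, 0.2711, 0.2296]
orientation: [3.119, 0.019, 0.045]
force: [-0.1, -0.6, -2.1]
opening: 0.0264
```

Request:
servo_tool(
  motion="0 0 0.4 0 -1; 0 0 0.4 0 -1; 0 0 0.4 0 -1; 0 0 0.4 0 -1; 0 0 0.2 0 -1",
)

```text
time_s: 14.2
tool_pos: [0.6113, 0.2681, 0.1867]
orientation: [3.116, 0.02, 0.036]
force: [-0.4, -0.1, -2.5]
opening: 0.0266
```

Request:
servo_tool(
  motion="0.4 -0.5 0.3 0 -1; 0.4 -0.4 0.4 0 -1; 0 0 0.4 0 -1; 0 0 0.4 0 -1; 0 0 0 0 -1",
)

```text
time_s: 14.62
tool_pos: [0.6275, 0.2823, 0.1521]
orientation: [3.114, 0.014, 0.03]
force: [-0.7, -0.2, -2.8]
opening: 0.0266
```

Run:
```python
from meas import *
c=arm.camera('wrist'); cv2.imwrite('pics/e.png',np.hstack([arm.camera('side')['pixels'][130:330,0:300],c['pixels'][100:300]]))
```

```text
(no output)
```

View pics/e.png

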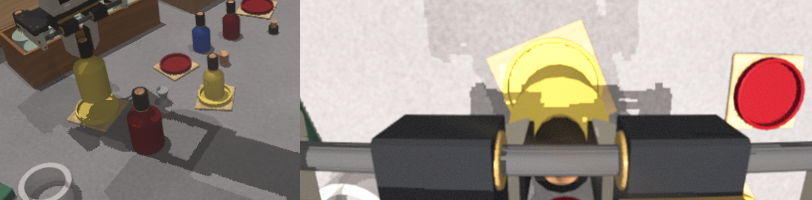

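Request:
servo_tool(
  motion="0.05 -0.2 0.4 0 -1; 0 0 0.4 0 -1; 0 0 0.4 0 -1; 0 0 0.1 0 -1; 0 0 0 0 -1",
)

```text
time_s: 15.13
tool_pos: [0.6301, 0.286, 0.1272]
orientation: [3.115, 0.014, 0.038]
force: [-0.0, 0.1, -3.2]
opening: 0.0263
```

Request:
servo_tool(
  motion="0 0 0.1 0 -1; 0 0 0 0 -1",
)

```text
time_s: 15.3
tool_pos: [0.6299, 0.2859, 0.1247]
orientation: [3.115, 0.014, 0.037]
force: [-0.1, 0.3, -2.6]
opening: 0.0262
```

Request:
servo_tool(
  motion="-0.1 0 0.15 0 -1; 0 0 0.15 0 -1; 0 0 0 0 -1",
)

```text
time_s: 15.55
tool_pos: [0.6282, 0.2857, 0.1188]
orientation: [3.115, 0.014, 0.039]
force: [0.2, 0.4, -1.8]
opening: 0.0263
```

Request:
servo_tool(
  motion="0 0 0.1 0 -1; 0 0 0 0 -1",
)

```text
time_s: 15.72
tool_pos: [0.6282, 0.2857, 0.1167]
orientation: [3.115, 0.014, 0.039]
force: [-1.1, 0.5, -2.5]
opening: 0.026
```

Request:
servo_tool(
  motion="0 0 0.1 0 -1; 0 0 0 0 -1",
)

```text
time_s: 15.88
tool_pos: [0.6291, 0.2859, 0.1168]
orientation: [3.116, 0.014, 0.044]
force: [-0.8, 0.4, -2.3]
opening: 0.0262
```

Request:
servo_tool(
  motion="0 0 0.1 0 -1; 0 0 0 0 -1",
)

```text
time_s: 16.05
tool_pos: [0.6299, 0.2861, 0.1165]
orientation: [3.117, 0.014, 0.048]
force: [-0.2, -0.4, -2.4]
opening: 0.0264
```

Request:
servo_tool(
  motion="0 0 0 0 -0.5; 0 0 0 0 0; 0 0 0 0 0; 0 0 0 0 0",
)

```text
time_s: 16.38
tool_pos: [0.6302, 0.2862, 0.1163]
orientation: [3.117, 0.014, 0.049]
force: [-0.0, -1.1, -0.6]
opening: 0.0421
```

Request:
servo_tool(
  motion="0 0 -0.3 0 0; 0 0 -0.5 0 0; 0 0 -0.5 0 0; 0 0 -0.5 0 0; 0 0 -1 0 0",
)

```text
time_s: 16.8
tool_pos: [0.6268, 0.2869, 0.1727]
orientation: [3.115, 0.014, 0.039]
force: [-0.1, 0.0, -0.6]
opening: 0.0457
```

Run:
```python
from meas import *
c=arm.camera('wrist'); P=cloud(c); m=(abs(P[...,2]-.133)<.008)&(abs(P[...,0]-.622)<.04)&(abs(P[...,1]-.285)<.04); print(m.sum(),P[m].mean(0))
cv2.imwrite('pics/f.png',np.hstack([arm.camera('side')['pixels'][130:330,0:300],c['pixels'][100:300]]))
```

```text
1546 [0.62661663 0.28799033 0.13281923]
```

View pics/f.png

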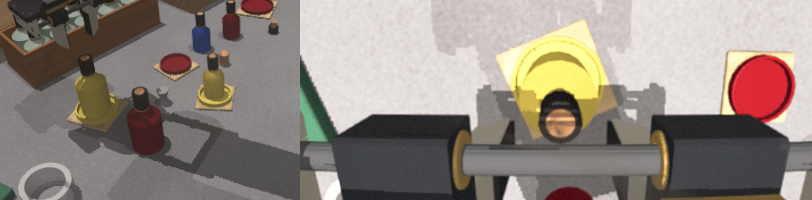

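The large yellow bottle stands in its dish with its stopper top at 0.133 m, as expected, about 4 mm off centre. The large red bottle is next.

Request:
servo_tool(
  motion="-1 0.1 -0.5 0 0; -1 0.1 -0.3 0 0; -1 0.1 0 0 0; -1 0.1 0 0 0; -1 0.1 0 0 0",
)

```text
time_s: 17.32
tool_pos: [0.5294, 0.2769, 0.193]
orientation: [3.121, 0.01, 0.067]
force: [0.3, 0.4, 0.1]
opening: 0.0462
```

Request:
servo_tool(
  motion="-0.9 0.2 0 0 0; -0.5 0.1 0.2 0 0; 0 0 0.4 0 0; 0 0 0.3 0 0; 0 0 0 0 0",
)

```text
time_s: 17.73
tool_pos: [0.498, 0.2703, 0.1752]
orientation: [3.122, 0.013, 0.071]
force: [0.3, -0.5, 0.0]
opening: 0.046
```

Run:
```python
from meas import *
c=arm.camera('wrist'); P=cloud(c); m=(abs(P[...,2]-.125)<.008)&(abs(P[...,0]-.48)<.04)&(abs(P[...,1]-.272)<.04); print(m.sum(),P[m].mean(0))
print(arm.sense()['tool_pos'])
```

```text
843 [0.48724218 0.27448144 0.12441205]
[0.49838667 0.27040532 0.17559964]
```

Request:
servo_tool(
  motion="-0.6 -0.1 0 0 0; -0.4 0 0.2 0 0; 0 0 0.4 0 0; 0 0 0 0 0",
)

```text
time_s: 18.12
tool_pos: [0.4815, 0.2722, 0.1612]
orientation: [3.122, 0.011, 0.074]
force: [-0.0, 0.0, 1.8]
opening: 0.046
```

Run:
```python
from meas import *
c=arm.camera('wrist'); P=cloud(c); m=(abs(P[...,2]-.125)<.008)&(abs(P[...,0]-.48)<.04)&(abs(P[...,1]-.272)<.04); print(m.sum(),P[m].mean(0))
print(arm.sense()['tool_pos'])
cv2.imwrite('pics/g.png',c['pixels'][100:300])
```

```text
1599 [0.48253261 0.27452985 0.12480784]
[0.48178488 0.27236873 0.1618258 ]
```

View pics/g.png

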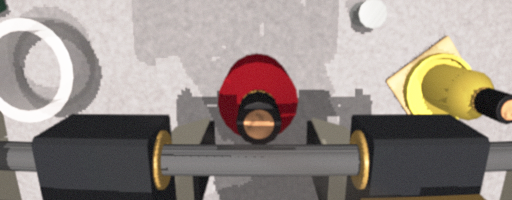

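Request:
servo_tool(
  motion="-0.1 -0.1 0.5 0 0; 0 0 0.5 0 0; 0 0 0.5 0 0; 0 0 0.5 0 0; 0 0 0.4 0 0",
)

```text
time_s: 18.58
tool_pos: [0.4848, 0.274, 0.1106]
orientation: [3.124, 0.01, 0.082]
force: [-0.5, -0.2, 0.8]
opening: 0.0459
```

Request:
servo_tool(
  motion="0 0 0.2 0 0; 0 0 0 0 0",
)

```text
time_s: 18.75
tool_pos: [0.4841, 0.2733, 0.1032]
orientation: [3.122, 0.009, 0.075]
force: [0.2, 0.5, -0.9]
opening: 0.0458
```

Request:
servo_tool(
  motion="-0.15 0 0 0 0; 0 0 0 0 -1; 0 0 0 0 -1; 0 0 0 0 -1; 0 0 0 0 -1",
)

```text
time_s: 19.17
tool_pos: [0.4814, 0.2735, 0.1037]
orientation: [3.123, 0.009, 0.077]
force: [-0.2, 0.2, -2.5]
opening: 0.0262
```

Request:
servo_tool(
  motion="0 0 0 0 -1; 0 0 -0.3 0 -1; 0 0 -0.7 0 -1; 0 0 -1 0 -1; 0 0 -1 0 -1",
)

```text
time_s: 19.58
tool_pos: [0.475, 0.2731, 0.1613]
orientation: [3.119, 0.009, 0.059]
force: [1.2, -0.1, -2.2]
opening: 0.0262
```

Request:
servo_tool(
  motion="0 0 -1 0 -1; 0 0 -1 0 -1; 0 0.5 -1 0 -1; 0.3 1 -1 0 -1; 0.3 1 0 0 -1",
)

```text
time_s: 20.0
tool_pos: [0.4829, 0.2272, 0.2513]
orientation: [3.121, 0.018, 0.065]
force: [0.7, 0.0, -2.4]
opening: 0.0264
```

Request:
servo_tool(
  motion="0.35 1 0 0 -1; 0.35 1 0 0 -1; 0.35 1 0 0 -1; 0.35 1 0 0 -1; 0.35 1 0 0 -1",
)

```text
time_s: 20.42
tool_pos: [0.5189, 0.124, 0.2592]
orientation: [3.123, 0.022, 0.071]
force: [1.5, 1.1, -3.0]
opening: 0.0263
```

Request:
servo_tool(
  motion="0.35 1 0 0 -1; 0.35 1 0 0 -1; 0.35 1 0 0 -1; 0.35 1 0 0 -1; 0.35 1 0 0 -1",
)

```text
time_s: 20.83
tool_pos: [0.5549, 0.0194, 0.2643]
orientation: [3.123, 0.022, 0.069]
force: [0.2, 0.1, -2.5]
opening: 0.0265
```

Request:
servo_tool(
  motion="0.35 1 0 0 -1; 0.35 1 0 0 -1; 0.35 1 0 0 -1; 0.35 1 0 0 -1; 0.35 1 0 0 -1",
)

```text
time_s: 21.25
tool_pos: [0.5908, -0.0851, 0.2688]
orientation: [3.124, 0.022, 0.065]
force: [0.5, 0.4, -3.0]
opening: 0.0264
```

Request:
servo_tool(
  motion="0.35 1 0 0 -1; 0.35 1 0 0 -1; 0.35 1 0 0 -1; 0.35 1 0 0 -1; 0.35 1 0 0 -1",
)

```text
time_s: 21.67
tool_pos: [0.6268, -0.1892, 0.2726]
orientation: [3.125, 0.022, 0.06]
force: [1.0, 0.8, -2.8]
opening: 0.0263
```

Request:
servo_tool(
  motion="0.35 0.9 0.2 0 -1; 0.3 0.6 0.4 0 -1; 0.2 0.3 0.4 0 -1; 0 0 0.4 0 -1; 0 0 0 0 -1",
)

```text
time_s: 22.08
tool_pos: [0.6456, -0.2309, 0.2424]
orientation: [3.126, 0.016, 0.056]
force: [-0.8, 0.2, -3.9]
opening: 0.0263
```

Request:
servo_tool(
  motion="0 0 0.5 0 -1; 0 0 0.5 0 -1; 0 0 0.5 0 -1; 0 0 0.5 0 -1; 0 0 0 0 -1",
)

```text
time_s: 22.5
tool_pos: [0.6462, -0.2268, 0.1976]
orientation: [3.128, 0.022, 0.051]
force: [-0.6, 0.6, -3.1]
opening: 0.0263
```

Request:
servo_tool(
  motion="0.2 0.5 0.4 0 -1; 0.05 0.15 0.5 0 -1; 0 0 0.5 0 -1; 0 0 0.5 0 -1; 0 0 0 0 -1",
)

```text
time_s: 22.92
tool_pos: [0.6535, -0.2414, 0.1561]
orientation: [3.128, 0.023, 0.052]
force: [-0.3, 0.4, -3.9]
opening: 0.0265
```

Run:
```python
from meas import *
c=arm.camera('wrist'); cv2.imwrite('pics/i.png',np.hstack([arm.camera('side')['pixels'][60:260,150:450],c['pixels'][100:300]]))
```

```text
(no output)
```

View pics/i.png

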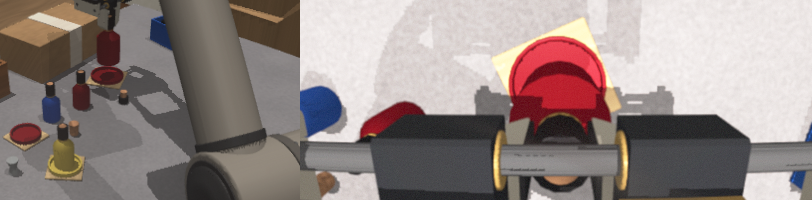

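Request:
servo_tool(
  motion="-0.05 -0.1 0.5 0 -1; 0 0 0.5 0 -1; 0 0 0.4 0 -1; 0 0 0.1 0 -1; 0 0 0 0 -1",
)

```text
time_s: 23.43
tool_pos: [0.6551, -0.2398, 0.1271]
orientation: [3.125, 0.024, 0.061]
force: [-0.9, 0.3, -3.1]
opening: 0.0264
```

Request:
servo_tool(
  motion="0 0 0.15 0 -1; 0 0 0 0 -1",
)

```text
time_s: 23.6
tool_pos: [0.6552, -0.2397, 0.1236]
orientation: [3.125, 0.024, 0.061]
force: [-1.0, 0.1, -2.7]
opening: 0.0265
```

Request:
servo_tool(
  motion="-0.1 0 0.15 0 -1; 0 0 0.15 0 -1; 0 0 0 0 -1; 0 0 0.1 0 -1; 0 0 0 0 -1",
)

```text
time_s: 24.02
tool_pos: [0.6538, -0.2402, 0.1158]
orientation: [3.124, 0.024, 0.063]
force: [-0.7, 0.0, -3.2]
opening: 0.0265
```

Request:
servo_tool(
  motion="0 0 0.1 0 -1; 0 0 0 0 -1; 0 0 0.1 0 -1; 0 0 0 0 -1",
)

```text
time_s: 24.35
tool_pos: [0.6543, -0.2405, 0.112]
orientation: [3.124, 0.024, 0.065]
force: [-0.1, -0.7, -2.2]
opening: 0.0261
```

Request:
servo_tool(
  motion="0 0 0.1 0 -1; 0 0 0 0 -1",
)

```text
time_s: 24.52
tool_pos: [0.6553, -0.2412, 0.1123]
orientation: [3.122, 0.024, 0.07]
force: [-1.1, -0.2, -3.1]
opening: 0.0262
```

Request:
servo_tool(
  motion="0 0 0.05 0 -1; 0 0 0 0 -1",
)

```text
time_s: 24.68
tool_pos: [0.6557, -0.2414, 0.1118]
orientation: [3.121, 0.024, 0.072]
force: [0.9, -1.0, -3.6]
opening: 0.0265
```

Contact: z has stopped and the tilt has come back. I'll release it.

Request:
servo_tool(
  motion="0 0 0 0 -0.5; 0 0 0 0 0; 0 0 0 0 0; 0 0 0 0 0",
)

```text
time_s: 25.02
tool_pos: [0.6561, -0.2416, 0.1122]
orientation: [3.12, 0.024, 0.073]
force: [-0.3, -0.5, 1.0]
opening: 0.0421
```

Request:
servo_tool(
  motion="0 0 -0.3 0 0; 0 0 -0.5 0 0; 0 0 -0.5 0 0; 0 0 -0.5 0 0; 0 0 -1 0 0",
)

```text
time_s: 25.43
tool_pos: [0.6519, -0.2397, 0.1689]
orientation: [3.124, 0.024, 0.065]
force: [-0.1, 0.3, -1.1]
opening: 0.0456
```

Run:
```python
from meas import *
c=arm.camera('wrist'); P=cloud(c); m=(abs(P[...,2]-.133)<.008)&(abs(P[...,0]-.652)<.04)&(abs(P[...,1]+.239)<.04); print(m.sum(),P[m].mean(0))
cv2.imwrite('pics/j.png',np.hstack([arm.camera('side')['pixels'][60:260,150:450],c['pixels'][100:300]]))
```

```text
1629 [ 0.65629891 -0.2406285   0.13284238]
```

View pics/j.png

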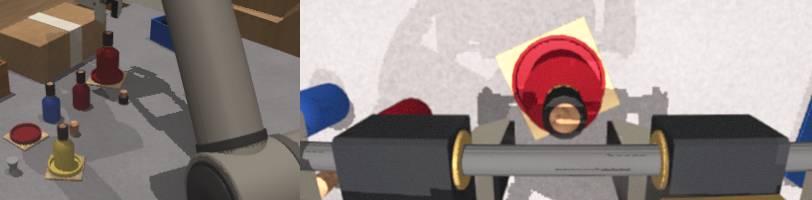

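The large red bottle stands in its dish with its stopper top at 0.133 m. The small red bottle is next.

Request:
servo_tool(
  motion="-0.2 -1 -0.3 0 0; -0.3 -1 0 0 0; -0.3 -1 0 0 0; -0.3 -1 0 0 0; -0.3 -1 0 0 0",
)

```text
time_s: 25.95
tool_pos: [0.6251, -0.1432, 0.1799]
orientation: [3.113, 0.014, 0.091]
force: [-0.1, -0.2, 0.6]
opening: 0.0459
```

Request:
servo_tool(
  motion="-0.3 -1 0 0 0; -0.2 -0.5 0.2 0 0; 0 0 0.4 0 0; 0 0 0.3 0 0; 0 0 0 0 0",
)

```text
time_s: 26.37
tool_pos: [0.6148, -0.1086, 0.1614]
orientation: [3.113, 0.021, 0.095]
force: [-0.1, 0.0, -0.6]
opening: 0.0462
```

Run:
```python
from meas import *
c=arm.camera('wrist'); P=cloud(c); m=(abs(P[...,2]-.095)<.008)&(abs(P[...,0]-.613)<.03)&(abs(P[...,1]+.095)<.03); print(m.sum(),P[m].mean(0))
print(arm.sense()['tool_pos'])
cv2.imwrite('pics/k.png',c['pixels'][50:300])
```

```text
831 [ 0.61506682 -0.09426097  0.09480586]
[ 0.61501325 -0.10891363  0.16179182]
```

View pics/k.png

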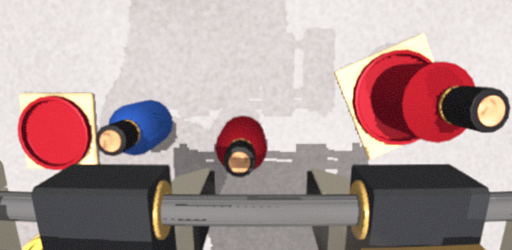

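Request:
servo_tool(
  motion="-0.15 -0.6 0.2 0 0; -0.1 -0.2 0.5 0 0; 0 0 0.5 0 0; 0 0 0.5 0 0; 0 0 0 0 0",
)

```text
time_s: 26.83
tool_pos: [0.6128, -0.0952, 0.1246]
orientation: [3.113, 0.014, 0.098]
force: [-0.4, -0.0, -0.4]
opening: 0.0457
```

Request:
servo_tool(
  motion="-0.1 0 0.5 0 0; 0 0 0.5 0 0; 0 0 0.5 0 0; 0 0 0.5 0 0; 0 0 0 0 0",
)

```text
time_s: 27.25
tool_pos: [0.614, -0.0974, 0.0811]
orientation: [3.112, 0.011, 0.098]
force: [0.0, -0.3, -0.2]
opening: 0.0459
```

Request:
servo_tool(
  motion="-0.05 0 0.3 0 0; 0 0 0 0 0",
)

```text
time_s: 27.42
tool_pos: [0.6134, -0.0976, 0.0739]
orientation: [3.113, 0.011, 0.097]
force: [0.1, -0.2, 0.2]
opening: 0.0459
```

Request:
servo_tool(
  motion="0 -0.15 0 0 0; 0 0 0 0 -1; 0 0 0 0 -1; 0 0 0 0 -1; 0 0 0 0 -1",
)

```text
time_s: 27.83
tool_pos: [0.6143, -0.0944, 0.0753]
orientation: [3.112, 0.011, 0.101]
force: [0.3, 0.1, -0.2]
opening: 0.0238
```

Request:
servo_tool(
  motion="0 0 0 0 -1; 0 0 -0.3 0 -1; 0 0 -0.7 0 -1; 0 0 -1 0 -1; 0 0 -1 0 -1",
)

```text
time_s: 28.25
tool_pos: [0.6073, -0.092, 0.1331]
orientation: [3.115, 0.011, 0.086]
force: [-0.3, -0.3, -1.7]
opening: 0.0214
```

Request:
servo_tool(
  motion="0 0 -1 0 -1; 0 0 -1 0 -1; 0 0 -1 0 -1; 0 -0.5 -0.5 0 -1; 0 -1 0 0 -1",
)

```text
time_s: 28.67
tool_pos: [0.6038, -0.0623, 0.2116]
orientation: [3.112, 0.005, 0.096]
force: [0.5, -0.5, -0.9]
opening: 0.021
```

Request:
servo_tool(
  motion="0.1 -1 0 0 -1; 0.1 -1 0 0 -1; 0.1 -1 0 0 -1; 0.1 -1 0 0 -1; 0.1 -0.8 0 0 -1",
)

```text
time_s: 29.08
tool_pos: [0.6124, 0.0407, 0.2112]
orientation: [3.113, 0.001, 0.098]
force: [0.6, -0.6, -1.0]
opening: 0.0212
```

Request:
servo_tool(
  motion="0.1 -0.9 0 0 -1; 0 -0.6 0.1 0 -1; 0 -0.2 0.3 0 -1; 0 0 0.4 0 -1; 0 0 0 0 -1",
)

```text
time_s: 29.5
tool_pos: [0.6135, 0.0821, 0.1918]
orientation: [3.115, 0.01, 0.094]
force: [0.1, -0.6, -1.3]
opening: 0.0212
```

Request:
servo_tool(
  motion="0 0 0.5 0 -1; 0 0 0.5 0 -1; 0 0 0.5 0 -1; 0 0 0 0 -1",
)

```text
time_s: 29.83
tool_pos: [0.6148, 0.0782, 0.1576]
orientation: [3.114, 0.005, 0.091]
force: [-0.9, -0.2, -2.4]
opening: 0.0213
```

Request:
servo_tool(
  motion="0 -0.25 0.4 0 -1; 0 0 0.5 0 -1; 0 0 0.5 0 -1; 0 0 0.3 0 -1; 0 0 0 0 -1",
)

```text
time_s: 30.25
tool_pos: [0.6168, 0.0812, 0.1188]
orientation: [3.114, 0.001, 0.088]
force: [-0.4, -0.1, -1.4]
opening: 0.0212
```

Run:
```python
from meas import *
c=arm.camera('wrist'); cv2.imwrite('pics/l.png',np.hstack([arm.camera('side')['pixels'][60:260,50:350],c['pixels'][100:300]]))
```

```text
(no output)
```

View pics/l.png

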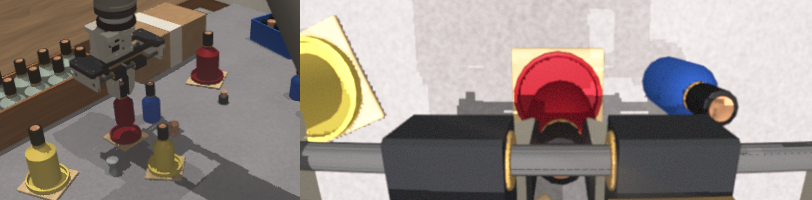

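Request:
servo_tool(
  motion="0 0 0.5 0 -1; 0 0 0.4 0 -1; 0 0 0.3 0 -1; 0 0 0 0 -1",
)

```text
time_s: 30.68
tool_pos: [0.62, 0.0807, 0.0956]
orientation: [3.113, 0.002, 0.097]
force: [-0.7, -0.3, -1.1]
opening: 0.0216
```

Request:
servo_tool(
  motion="-0.05 0 0.15 0 -1; 0 0 0 0 -1",
)

```text
time_s: 30.85
tool_pos: [0.619, 0.0806, 0.0917]
orientation: [3.113, 0.002, 0.095]
force: [0.4, 0.3, -1.5]
opening: 0.0214
```

Request:
servo_tool(
  motion="-0.15 0 0.15 0 -1; 0 0 0.1 0 -1; 0 0 0 0 -1",
)

```text
time_s: 31.1
tool_pos: [0.6162, 0.0805, 0.0865]
orientation: [3.113, 0.002, 0.097]
force: [-0.1, 0.3, -0.4]
opening: 0.0217
```

Request:
servo_tool(
  motion="0 0 0.1 0 -1; 0 0 0 0 -1",
)

```text
time_s: 31.27
tool_pos: [0.6164, 0.0804, 0.0846]
orientation: [3.113, 0.002, 0.097]
force: [-0.0, -0.1, -0.6]
opening: 0.0214
```

Request:
servo_tool(
  motion="0 0 0.1 0 -1; 0 0 0 0 -1",
)

```text
time_s: 31.43
tool_pos: [0.6175, 0.0803, 0.0836]
orientation: [3.113, 0.002, 0.102]
force: [0.6, -1.0, -0.7]
opening: 0.0213
```

Request:
servo_tool(
  motion="0 0 0.05 0 -1; 0 0 0 0 -1",
)

```text
time_s: 31.6
tool_pos: [0.6182, 0.0802, 0.0835]
orientation: [3.113, 0.002, 0.104]
force: [-0.6, -0.1, -0.8]
opening: 0.0211
```

Request:
servo_tool(
  motion="0 0 0 0 -0.5; 0 0 0 0 0; 0 0 0 0 0; 0 0 0 0 0",
)

```text
time_s: 31.93
tool_pos: [0.6182, 0.0803, 0.0831]
orientation: [3.113, 0.002, 0.104]
force: [-0.3, -0.2, -0.1]
opening: 0.0379
```

Request:
servo_tool(
  motion="0 0 -0.3 0 0; 0 0 -0.5 0 0; 0 0 -0.5 0 0; 0 0 -0.5 0 0; 0 0 -1 0 0",
)

```text
time_s: 32.35
tool_pos: [0.6121, 0.0817, 0.1394]
orientation: [3.113, 0.002, 0.092]
force: [0.8, -0.2, -0.0]
opening: 0.0459
```

Request:
servo_tool(
  motion="-0.3 0 -1 0 0; -1 0 -0.7 0 0; -1 0 -0.3 0 0; -1 0 0 0 0; -1 0 0 0 0",
)

```text
time_s: 32.77
tool_pos: [0.5273, 0.0828, 0.1867]
orientation: [3.113, 0.001, 0.123]
force: [0.7, -0.1, 0.1]
opening: 0.0455
```

Request:
servo_tool(
  motion="-1 0.5 0 0 0; -1 1 0 0 0; -1 1 0 0 0; 0 1 0 0 0; 0 0 0 0 0",
)

```text
time_s: 33.18
tool_pos: [0.4619, 0.0125, 0.1907]
orientation: [3.112, 0.008, 0.137]
force: [0.5, 0.1, 0.5]
opening: 0.0458
```

Run:
```python
from meas import *
c=arm.camera('top'); P=cloud(c)
for n,x,y,h,dx,dy in [('LR',.656,-.241,.133,.6516,-.2387),('SR',.617,.080,.103,.6167,.0815),('LY',.627,.288,.133,.6225,.2854),('SY',.482,.099,.103,.4772,.0998)]:
    m=(abs(P[...,2]-h)<.008)&(abs(P[...,0]-x)<.03)&(abs(P[...,1]-y)<.03); print(n,m.sum(),P[m].mean(0).round(4) if m.any() else None,(dx,dy))
print(arm.sense())
cv2.imwrite('pics/m.png',cv2.resize(c['pixels'][80:280,80:440],None,fx=2,fy=2)); cv2.imwrite('pics/n.png',arm.camera('side')['pixels'])
```

```text
LR 152 [ 0.6525 -0.2403  0.133 ] (0.6516, -0.2387)
SR 85 [0.617  0.0795 0.1032] (0.6167, 0.0815)
LY 144 [0.6226 0.2858 0.1335] (0.6225, 0.2854)
SY 0 None (0.4772, 0.0998)
{'time_s': 33.2333, 'joint_positions': array([-0.12686015,  0.22591281,  1.82570296, -0.01682258,  1.00013138,
        1.44751826]), 'joint_velocities': array([ 0.03644243,  0.02704026, -0.02119898,  0.01174478, -0.00600916,
        0.03050695]), 'joint_torque': array([ -1.1974293 , -33.99405599, -23.07148218,  -0.15074817,
        -0.79463331,  -0.29087917]), 'tool_pos': array([0.46172293, 0.01370328, 0.19064502]), 'orientation': array([3.11297233, 0.00757868, 0.13601548]), 'force': array([-0.38482077, -0.31189229, -0.29951017]), 'ft_torque': array([ 0.05300836,  0.14581483, -0.01768637]), 'opening': 0.045825001408404044}
```

View pics/m.png

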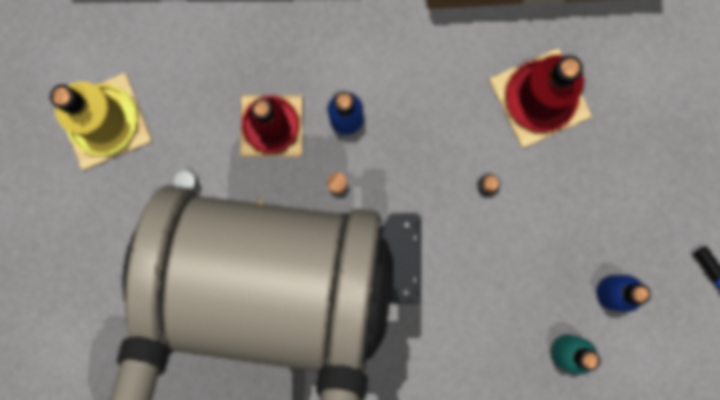

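View pics/n.png

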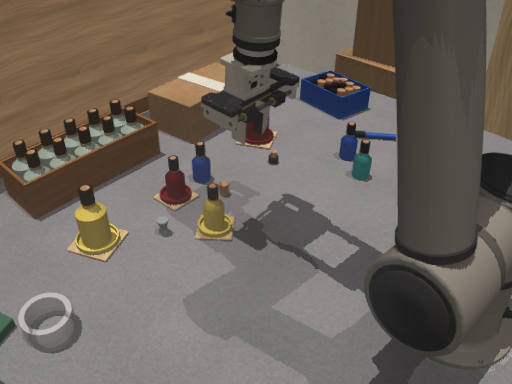

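The three visible bottles are centred to within 2 mm. The arm hides the small yellow one, so I'll move aside and check it.

Request:
servo_tool(
  motion="0 1 -0.3 0 0; 0 1 0 0 0; 0 1 0 0 0; 0 1 0 0 0; 0 1 0 0 0",
)

```text
time_s: 33.7
tool_pos: [0.4651, -0.082, 0.2018]
orientation: [3.115, 0.021, 0.143]
force: [0.1, 0.5, 0.0]
opening: 0.0458
```

Request:
servo_tool(
  motion="0 1 0 0 0; 0 1 0 0 0; 0 0.5 0 0 0; 0 0 0 0 0; 0 0 0 0 0",
)

```text
time_s: 34.12
tool_pos: [0.4693, -0.1339, 0.2046]
orientation: [3.115, 0.021, 0.149]
force: [-0.0, 0.7, 0.3]
opening: 0.046
```

Run:
```python
from meas import *
c=arm.camera('top'); P=cloud(c)
for n,x,y,h in [('SY',.482,.099,.103),('LR',.656,-.241,.133)]:
    m=(abs(P[...,2]-h)<.008)&(abs(P[...,0]-x)<.03)&(abs(P[...,1]-y)<.03); print(n,m.sum(),P[m].mean(0).round(4) if m.any() else None)
cv2.imwrite('pics/o.png',cv2.resize(c['pixels'][80:280,80:440],None,fx=2,fy=2))
```

```text
SY 87 [0.4824 0.0974 0.1037]
LR 150 [ 0.6525 -0.2404  0.1332]
```

View pics/o.png

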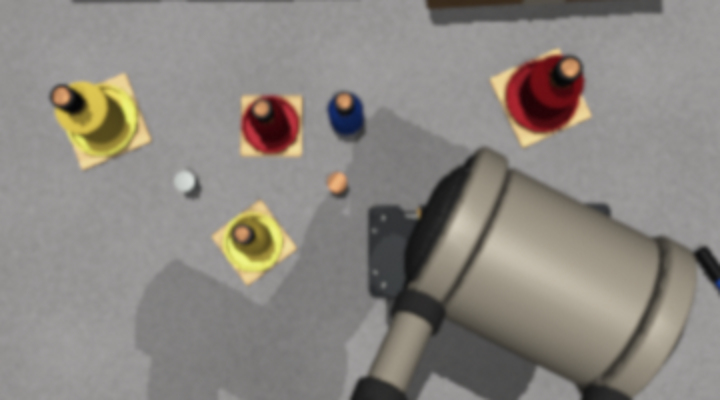

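```bash
python3 -c "
from rig import arm
print(arm.sense()['force'],arm.sense()['joint_velocities'].round(3)); print(arm.sign_off())"
```

```text
[-0.28324746  0.26661981  0.51190753] [ 0.012 -0.005  0.011  0.001 -0.003 -0.005]
the job is handed in; nothing more can be done
None
```

All four bottles stand upright in the dishes that match them in colour and size. I lowered each one until it touched the dish floor before letting go, then moved the arm clear and handed the job in at about 34 s.

**Final check (top camera):** the stopper tops read 0.133 m for the large bottles and 0.103–0.104 m for the small ones. Those are the heights expected for bottles standing flat on the dish floors.

| Bottle | Distance from dish centre | Room to the rim from centre |
|---|---|---|
| Large red | about 2 mm | 10 mm |
| Small red | about 2 mm | 10 mm |
| Large yellow | less than 1 mm | 10 mm |
| Small yellow | about 6 mm | 10 mm |

- **Where checks disagreed:** the wrist camera put the two large bottles about 5 mm off centre, against the top camera's 0.5–2 mm. Either reading keeps them inside the rim.
- **Tool tilt:** the tool leaned by up to about 5° along the way, so the bottles hung slightly tilted, by up to about 2°, and levelled out when they touched down.
- **Other things in the scene:** the last pictures show the blue and turquoise look-alikes and the low bystanders still where they stood.

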